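# Return the bowls to their dishing blocks

## Robot

A 6-joint arm with a two-finger parallel gripper is mounted at the origin on the work surface. World frame = base frame: x ahead of the robot, y to its left, z up, the work surface at z = 0. Lengths are in m, angles in rad, forces in N, time in s.
With the tool pointing down it reaches from about 0.375 to 0.925 m from the base axis. Payload 5.7 kg.
Tool frame: the origin (TCP) lies midway between the tips of the shut fingers; the grasp point (between the pads) lies robot.pinch_z behind it (robot.pinch_z is the distance from the TCP to the grasp point, in m); z points along the fingers, y is the direction in which the jaws open and shut (so a half turn about z gives the same grasp; the last joint's range is limited). The gripper opens to 85 mm and grips with 20 to 120 N. Pads are 22 mm wide; open, the fingers measure 114 mm over their backs; the gripper's body (76 mm by 85 mm) begins 54 mm behind the grasp point. The pads swing forward as they close: fully open they stand 13 mm farther back than shut.
Start: joints at [1.087, 0.359, 1.51, -0, 1.272, -0.115], TCP at [0.216, 0.56, 0.231] pointing down, gripper open.
Joint ranges: [-2.97, 2.97], [-1.01, 2.36], [0.21, 2.38], [-0.96, 4.11], [0.2, 2.71], [-2.98, 2.98]. Speed limits (rad/s): [2.39, 2.39, 3.14, 3.14, 3.14, 3.14].

## Interface

Orientations are given as a 3x3 rotation matrix whose columns are the frame's x, y, z axes.
In Python, from cell import status, vision, job, robot gives the robot as it stands.
- The arm moves only by the tool arm_command, never from a script. Its argument "series" is one flat list of numbers, 7 for each row, row after row: the finger opening in mm, from 0 to 85.4, then the shift along the tool's x, y, z in mm, then the turn, a rotation vector about the tool's x, y, z in rad. In form: [jaw, x, y, z, ax, ay, az, jaw, x, y, z, ax, ay, az, ...]. A call has 1 to 5 rows; each row is the pose to reach, as a shift and turn from the pose commanded when the call began, along the tool's axes at that moment; what a row does not reach only later rows make up. A row lasts 1/8 s, in which the tool goes at most 62.5 mm and 10.7 degrees, less where a joint would pass 70% of its speed; a pose out of reach is approached as far as the arm can. A call with a gripper value outside its range is refused whole. The fingers move at their own pace and stop on an object; "squeeze" is the grip in N (left out, the last holds). Time passes only in rows, so rows that repeat a pose let the fingers close. It gives the time, the measured TCP pose, the force and the opening at its end, in the units of the state.
- status.sense(): the state, without advancing time (a new reading comes with each control period).
- vision.capture(name): name is "scene" or "side" or "wrist"; returns the picture (420x560x3 uint8, red, green, blue); there is no depth.
- vision.camera_model(name): a dict with "mtx" (3x3 intrinsics, pixels), "dist" ([k1, k2, p1, p2, k3] as OpenCV has them; the pictures are not rectified), "world_to_cam" (4x4, takes a point from world to camera coordinates). Camera axes: x right, y up, looking along -z (the intrinsics and any distortion apply to the point x, -y, -z); pixel columns grow to the right and rows downward; lengths in m; the calibration is good to about 2 mm. A picture is of the moment at which its call begins: read the wrist's pose just before it. camera_model takes no time and is no camera call; for the wrist camera it gives the pose at the moment of the call.
- job.sign_off(): hands the job in, once; it reports no verdict.
The state is a dict: "time_s": time; "q": joint angles; "qvel": joint speeds; "effort": joint torques, N m; "tool_pos": TCP position; "ee_rot": TCP orientation; "wrist_force": force on the tool from outside, world axes, zero at the start; "ft_torque": the same for the moment, N m; "finger_gap": finger opening in m.
Only numpy, scipy, OpenCV 4.12 (cv2) and the standard library are available. Lean on these libraries where they do the work, as an engineer would, in place of code of your own. Each camera call takes 0.05 s, during which the arm holds its last target.

## Task

The four aluminium bowls have dried and are to be dished further: move them one by one from the slatted drying rack to the row of round wooden dishing blocks, each into the hollow made for its size (smallest bowl in the smallest hollow, and so on up to the largest), so that the bowls end in the same order as the hollows, each upright with its foot down on the floor of its hollow. Set the bowls down, do not drop them, and leave the white cup on the rack and the green glass tumbler standing where they are.

Things in the scene. Friction and masses are not known exactly. Their poses are not given: they have to be found in the camera images.
- bowl_a: The largest of four open round aluminium bowls: 66 mm diameter at the rim, 40 mm high, wall 3 mm, foot 32 mm across, upper third straight-sided. Starts upright on the slatted drying rack (30 mm high), in a row at 85 mm pitch with the other bowls and the cup, places varying. Origin: centre of the foot's underside, z up (rim 40 mm above it).
- bowl_b: The second largest of four open round aluminium bowls: 54 mm diameter at the rim, 34 mm high, wall 3 mm, foot 26 mm across, upper third straight-sided. Starts upright on the slatted drying rack (30 mm high), in a row at 85 mm pitch with the other bowls and the cup, places varying. Origin: centre of the foot's underside, z up (rim 34 mm above it).
- bowl_c: The second smallest of four open round aluminium bowls: 42 mm diameter at the rim, 29 mm high, wall 3 mm, foot 20 mm across, upper third straight-sided. Starts upright on the slatted drying rack (30 mm high), in a row at 85 mm pitch with the other bowls and the cup, places varying. Origin: centre of the foot's underside, z up (rim 29 mm above it).
- bowl_d: The smallest of four open round aluminium bowls: 31 mm diameter at the rim, 26 mm high, wall 3 mm, foot 16 mm across, upper third straight-sided. Starts upright on the slatted drying rack (30 mm high), in a row at 85 mm pitch with the other bowls and the cup, places varying. Origin: centre of the foot's underside, z up (rim 26 mm above it).
- block_a: Dishing block with the largest hollow, for the 66 mm bowl. Fixed round wooden block, 76 mm diameter, 40 mm high, on a 10 mm tray, in a row at 85 mm pitch with the others and a flat square steel block, places varying. Dark hollow in its top: mouth 61 mm, flat floor 45 mm, 11 mm deep. Origin: centre of underside, z up: floor at 29 mm, top at 40; seated bowl's rim at 69.
- block_b: Dishing block with the second largest hollow, for the 54 mm bowl. Fixed round wooden block, 76 mm diameter, 40 mm high, on a 10 mm tray, in a row at 85 mm pitch with the others and a flat square steel block, places varying. Dark hollow in its top: mouth 52 mm, flat floor 38 mm, 10 mm deep. Origin: centre of underside, z up: floor at 30 mm, top at 40; seated bowl's rim at 64.
- block_c: Dishing block with the second smallest hollow, for the 42 mm bowl. Fixed round wooden block, 76 mm diameter, 40 mm high, on a 10 mm tray, in a row at 85 mm pitch with the others and a flat square steel block, places varying. Dark hollow in its top: mouth 42 mm, flat floor 31 mm, 9 mm deep. Origin: centre of underside, z up: floor at 31 mm, top at 40; seated bowl's rim at 60.
- block_d: Dishing block with the smallest hollow, for the 31 mm bowl. Fixed round wooden block, 76 mm diameter, 40 mm high, on a 10 mm tray, in a row at 85 mm pitch with the others and a flat square steel block, places varying. Dark hollow in its top: mouth 32 mm, flat floor 25 mm, 8 mm deep. Origin: centre of underside, z up: floor at 32 mm, top at 40; seated bowl's rim at 58.
- cup: White enamelled cup with a blue rim, no handle, 55 mm diameter, 48 mm high, standing in the row of bowls on the drying rack; not part of the job. Origin: centre of its underside.
- tumbler: Green glass tumbler, 68 mm diameter, 95 mm high, standing on the table close to the -y end of the tray of dishing blocks; not part of the job. Origin: centre of its underside.
Not all that is in view belongs to the job. What is shaped like the bowl_c but blue, purple or yellow is not meant.

How it is judged:
At the end, for the whole second after the job is handed in: Each of the four bowls stands in its own dishing block: centre within 10 mm of the block's axis, foot within 4 mm of the height of the hollow's floor, tilted less than 0.15 rad, at rest (under 0.02 m/s) and released (horizontal distance between bowl_a and block_a below 0.01 m and z of bowl_a in the frame of block_a between 0.025 and 0.033 m and angle between each of bowl_a, bowl_b, bowl_c, bowl_d's own z axis and vertical below 0.15 rad and linear speed of each of bowl_a, bowl_b, bowl_c, bowl_d below 0.02 m/s and horizontal distance between bowl_b and block_b below 0.01 m and z of bowl_b in the frame of block_b between 0.026 and 0.034 m and horizontal distance between bowl_c and block_c below 0.01 m and z of bowl_c in the frame of block_c between 0.027 and 0.035 m and horizontal distance between bowl_d and block_d below 0.01 m and z of bowl_d in the frame of block_d between 0.028 and 0.036 m); the robot touches nothing.
It fails at once if a bowl is dropped or thrown (faster than 0.7 m/s with nothing holding it) ((linear speed of bowl_a above 0.7 m/s and contact force between bowl_a and the fingers below 0.05 N) or (linear speed of bowl_b above 0.7 m/s and contact force between bowl_b and the fingers below 0.05 N) or (linear speed of bowl_c above 0.7 m/s and contact force between bowl_c and the fingers below 0.05 N) or (linear speed of bowl_d above 0.7 m/s and contact force between bowl_d and the fingers below 0.05 N)).
It fails at once if the white cup is pushed more than 20 mm or tipped (distance of cup from where it was at the start of the episode above 0.02 m or angle between cup's own z axis and vertical above 0.35 rad).
It fails at once if the glass tumbler is pushed more than 20 mm or tipped (distance of tumbler from where it was at the start of the episode above 0.02 m or angle between tumbler's own z axis and vertical above 0.35 rad).
It also fails if it takes over 90 s, if anything falls off the work surface, if the arm or the gripper's body presses on something with over 40 N, if the wrist force passes 120 N, or if a joint passes its speed limit or range.

## Working session

There is one attempt and no reset: what is moved stays moved. The work goes in short steps, Python scripts to look and compute and a tool call to move; the robot and the scene stay as the last step left them, time stands still between calls to the robot, and variables do not carry over. Pictures are saved under pics/ and viewed, and the job is handed in when it is done.

Besides the shell and the picture viewer there is one more tool, called after "Emit:" by a JSON object that holds its "method" and its "body". arm_command: Moves the arm, as the interface text tells. Its arguments: {"type":"object","properties":{"series":{"type":"array"},"squeeze":{"type":"number"}},"required":["series"]}

```bash
mkdir -p pics; ls; python3 - <<'E'
from cell import status, vision, job, robot
import cv2,numpy as np
s=status.sense();print({k:np.round(v,4).tolist() for k,v in s.items()})
print(robot, [a for a in dir(robot) if a[0]!='_'], robot.pinch_z)
for n in ["scene","side","wrist"]:
    m=vision.camera_model(n);print(n,{k:np.round(v,3).tolist() for k,v in m.items()})
    cv2.imwrite(f"pics/{n}0.png",cv2.cvtColor(vision.capture(n),cv2.COLOR_RGB2BGR))
E
```

```text
pics
{'time_s': 0.0, 'q': [1.0869, 0.3595, 1.5114, -0.0, 1.2725, -0.1151], 'qvel': [0.0001, 0.0015, 0.0009, 0.0002, 0.0009, -0.0006], 'effort': [-0.0013, -52.7622, -27.8614, -0.0008, 0.0134, -0.0], 'tool_pos': [0.216, 0.559, 0.2305], 'ee_rot': [[-0.9328, 0.3605, -0.0009], [0.3605, 0.9328, -0.0017], [0.0002, -0.0019, -1.0]], 'wrist_force': [-0.4639, -0.6069, 0.0693], 'ft_torque': [0.0233, 0.0102, -0.0301], 'finger_gap': 0.0856}
<Robot object at 0x7f777480ba10> ['Unreachable', 'pinch_z'] 0.0187
scene {'mtx': [[397.827, 0.0, 277.445], [0.0, 397.827, 207.397], [0.0, 0.0, 1.0]], 'dist': [-0.095, 0.0, 0.0, 0.0, 0.0], 'world_to_cam': [[-0.739, 0.674, -0.008, 0.472], [-0.587, -0.638, 0.499, 0.304], [0.331, 0.373, 0.867, -1.038], [0.0, 0.0, 0.0, 1.0]]}
side {'mtx': [[466.961, 0.0, 278.022], [0.0, 466.961, 210.605], [0.0, 0.0, 1.0]], 'dist': [0.007, 0.0, 0.0, 0.0, 0.0], 'world_to_cam': [[0.991, -0.129, 0.026, -0.602], [0.051, 0.56, 0.827, -0.073], [-0.121, -0.819, 0.561, -0.933], [0.0, 0.0, 0.0, 1.0]]}
wrist {'mtx': [[335.453, 0.0, 275.411], [0.0, 335.453, 207.818], [0.0, 0.0, 1.0]], 'dist': [0.027, 0.0, 0.0, 0.0, 0.0], 'world_to_cam': [[0.359, 0.933, -0.001, -0.6], [-0.902, 0.347, -0.259, 0.034], [-0.241, 0.094, 0.966, -0.378], [0.0, 0.0, 0.0, 1.0]]}
```

View pics/scene0.png

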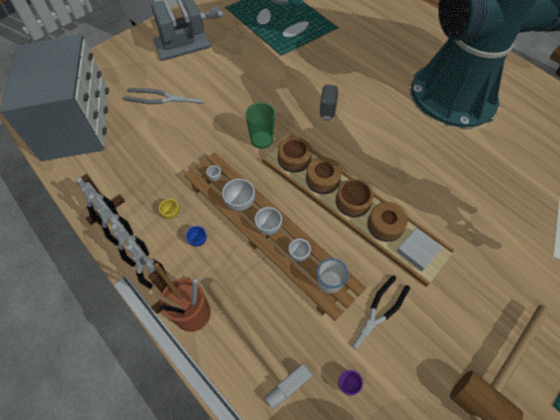

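View pics/side0.png

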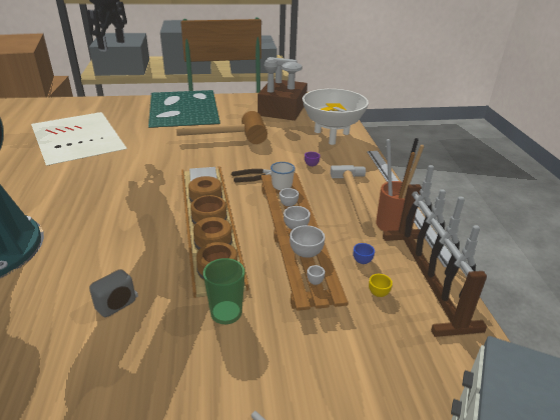

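View pics/wrist0.png

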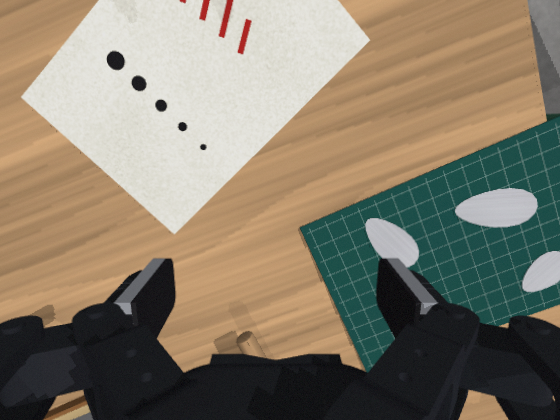

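The scene shows, on the rack: bowl d at (214,173), bowl a at (239,194), b at (268,221), c at (300,250) and the cup at (332,275). The blocks are at (295,152), (324,174), (355,196) and (388,220), the steel block at (418,248), and the tumbler at (261,126).

Blue (197,236), yellow (169,209) and purple (350,382) are decoys. Next I'll enlarge the crops and measure.

```bash
python3 - <<'E'
import cv2
a=cv2.imread('pics/scene0.png')[130:310,180:460]
cv2.imwrite('pics/crop_scene.png',cv2.resize(a,None,fx=2.85,fy=2.85,interpolation=cv2.INTER_CUBIC))
a=cv2.imread('pics/side0.png')[155:325,170:350]
cv2.imwrite('pics/crop_side.png',cv2.resize(a,None,fx=3.5,fy=3.5,interpolation=cv2.INTER_CUBIC))
E
```

```text
(no output)
```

View pics/crop_scene.png

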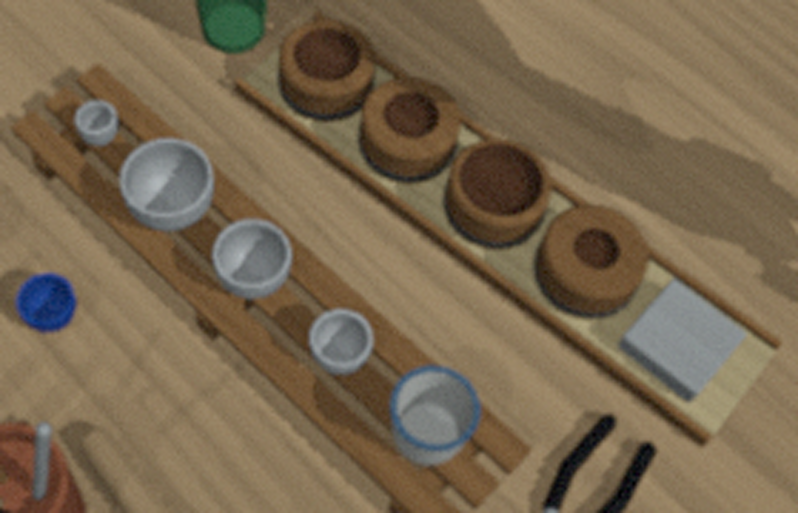

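View pics/crop_side.png

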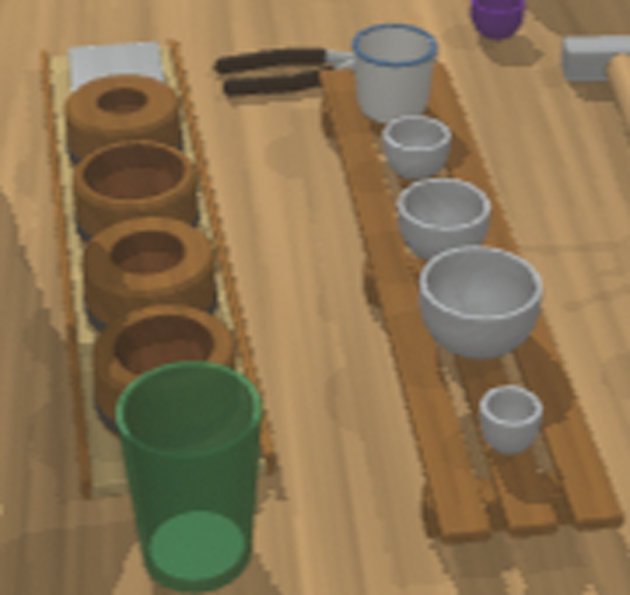

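```bash
cat > h.py <<'E'
import cv2,numpy as np
from scipy.optimize import least_squares
def ray(m,uv):
    n=cv2.undistortPoints(np.float64(uv).reshape(-1,1,2),np.array(m['mtx']),np.array(m['dist']))[:,0]
    d=np.c_[n[:,0],-n[:,1],-np.ones(len(n))]
    T=np.array(m['world_to_cam']);R=T[:3,:3]
    return -R.T@T[:3,3], d@R
def onplane(m,uv,z):
    c,d=ray(m,uv); return (c+d*((z-c[2])/d[:,2])[:,None])[:,:2]
def pix(m,P):
    T=np.array(m['world_to_cam']);p=np.atleast_2d(P)@T[:3,:3].T+T[:3,3];p=p*[1,-1,-1]
    return cv2.projectPoints(p,np.zeros(3),np.zeros(3),np.array(m['mtx']),np.array(m['dist']))[0][:,0]
def circ(P,r=None):
    c0=P.mean(0)
    if r: s=least_squares(lambda p:np.hypot(*(P-p[:2]).T)-r,c0,loss='soft_l1',f_scale=.001)
    else: s=least_squares(lambda p:np.hypot(*(P-p[:2]).T)-p[2],[*c0,.02],loss='soft_l1',f_scale=.001)
    return s.x
def far(m,uv,z,c=None):
    P=onplane(m,uv,z);C=ray(m,uv[:1])[0][:2]
    # centre estimate: far extreme direction
    v=P.mean(0)-C;v/=np.linalg.norm(v);n=np.array([-v[1],v[0]])
    i=P[(P@n).argmax()];j=P[(P@n).argmin()];mid=(i+j)/2
    return P[(P-mid)@v>0]
def blob(mask,seed,r):
    n,l,s,c=cv2.connectedComponentsWithStats(mask.astype(np.uint8))
    d=[np.hypot(*(c[k]-seed)) if s[k,4]>25 else 1e9 for k in range(n)]; d[0]=1e9
    k=int(np.argmin(d)); 
    cs=cv2.findContours((l==k).astype(np.uint8),cv2.RETR_EXTERNAL,cv2.CHAIN_APPROX_NONE)[0]
    return max(cs,key=len)[:,0].astype(float),s[k]
E
python3 - <<'E'
from h import *
from cell import vision
bow={'a':(.07,.033),'b':(.064,.027),'c':(.059,.021),'d':(.056,.0155)}
seeds={'scene':dict(a=(239,194),b=(268,221),c=(300,250),d=(214,173)),'side':dict(a=(307,243),b=(297,218),c=(289,197),d=(316,275))}
for n in seeds:
    m=vision.camera_model(n);im=cv2.imread(f'pics/{n}0.png');h=cv2.cvtColor(im,cv2.COLOR_BGR2HSV)
    up=cv2.resize(im,None,fx=3,fy=3,interpolation=cv2.INTER_CUBIC)
    hs=cv2.cvtColor(up,cv2.COLOR_BGR2HSV).astype(int)
    g=(hs[...,1]<60)&(hs[...,2]>70)
    for k,(z,r) in bow.items():
        s=np.array(seeds[n][k])
        c,st=blob(g,s*3+1,0); hull=cv2.convexHull(c.astype(np.float32))[:,0]
        uv=(c-1)/3
        P=far(m,uv,z); 
        print(n,k,'box/3',(st[:4]/3).round(0),'free',(circ(P)*1000).round(1),'fixed',(circ(P,r)*1000).round(1))
    # hollows
    hv=hs[...,2]; 
    S={'scene':dict(B=(295,150),C=(324,170),A=(355,192),D=(389,217)),'side':dict(B=(216,256),C=(212,227),A=(208,205),D=(205,184))}[n]
    for k,s in S.items():
        print(n,k,'V along row',hv[s[1]*3+1,(s[0]-22)*3:(s[0]+23)*3:6])
E
```

```text
scene a box/3 [221. 178.  34.  33.] free [ 645.5 -111.8   33.6] fixed [ 645.1 -112.4]
scene b box/3 [254. 207.  29.  29.] free [639.5 -27.3  27.4] fixed [639.3 -27.6]
scene c box/3 [288. 238.  23.  24.] free [636.6  58.8  21.5] fixed [636.1  58.4]
scene d box/3 [206. 165.  16.  17.] free [ 646.1 -196.7   16. ] fixed [ 645.9 -197.3]
scene B V along row [115 125 120  91 120  93  61  71  73  72  76  76  78  78  72  50  45  89
  76  70  82  89 100]
scene C V along row [ 52  93 116 104 121 120 101  66  76  81  76  69  67  74  54  37  81 109
 102 110 108 101 102]
scene A V along row [112 126 100 101  92  70  68  63  74  69  75  75  77  72  70  56  53  41
  45  99 116 140 150]
scene D V along row [122  59  77 114 117 117 115  95  70  71  72  73  64  58  31  68 116 108
 111 110 110 122 140]
side a box/3 [262. 162.  63.  96.] free [640.8 110.5  57.8] fixed [625.8 114.8]
side b box/3 [262. 162.  63.  96.] free [642.5 120.8  58.5] fixed [627.9 121.3]
side c box/3 [262. 162.  63.  96.] free [644.  129.4  59. ] fixed [627.4 128.7]
side d box/3 [307. 265.  18.  20.] free [ 646.1 -198.9   15.2] fixed [ 646.  -199.2]
side B V along row [125 116  99  99  88  62  71  87  94  99  99  96  97  99  96  95  98  88
 108 142 140 109 114]
side C V along row [136 184 110 104 104 106  78  71  75  75  93 101  99  97  88  81  92 149
 147 147 127 123 141]
side A V along row [135 178 172 133  84  74  75  81  96  99  98  97  96  95  97 102 100  87
 107 134 109 148 163]
side D V along row [154 155 189 145 148 142 140 129  74  79  80  82  79  78  88 143 145 145
 143 115 146 161 189]
```

```bash
cat > blk.py <<'E'
from h import *
from cell import vision
S={'scene':dict(B=(295,150),C=(324,170),A=(355,192),D=(389,217)),'side':dict(B=(216,256),C=(212,227),A=(208,205),D=(205,184))}
R=dict(A=30.5,B=26,C=21,D=16)
for n,th in (('scene',88),('side',112)):
    m=vision.camera_model(n);im=cv2.imread(f'pics/{n}0.png')
    up=cv2.resize(im,None,fx=3,fy=3,interpolation=cv2.INTER_CUBIC)
    hs=cv2.cvtColor(up,cv2.COLOR_BGR2HSV).astype(int)
    vis=up.copy()
    for k,s in S[n].items():
        s=np.array(s)*3+1
        g=(hs[...,2]<th)
        w=np.zeros(g.shape,np.uint8);cv2.circle(w,tuple(int(x) for x in s),75,1,-1)
        g=cv2.morphologyEx((g&(w>0)).astype(np.uint8),cv2.MORPH_OPEN,np.ones((7,7)))
        c,st=blob(g,s,0);cv2.drawContours(vis,[c.astype(np.int32)],-1,(0,255,0),1)
        P=onplane(m,(c-1)/3,.05)
        f=circ(P)*1000
        print(n,k,'free',f.round(1),'fixed',(circ(P,R[k]/1000)*1000).round(1),'exp r',R[k])
    x,y=np.mean(list(S[n].values()),0).astype(int)*3
    cv2.imwrite(f'pics/blk_{n}.png',vis[y-200:y+200,x-250:x+250])
E
python3 blk.py
```

```text
scene B free [ 468.9 -121.2   29.3] fixed [ 469.3 -122.2] exp r 26
scene C free [462.1 -42.4  24. ] fixed [461.9 -41.6] exp r 21
scene A free [459.4  44.9  30.4] fixed [459.4  44.9] exp r 30.5
scene D free [452.4 129.7  16. ] fixed [452.4 129.7] exp r 16
side B free [ 480.7 -138.    46.1] fixed [ 472.5 -127.4] exp r 26
side C free [459.2 -62.   41.7] fixed [466.4 -68.5] exp r 21
side A free [459.8  41.9  30.1] fixed [459.8  42. ] exp r 30.5
side D free [453.  126.1  15.3] fixed [453.  126.1] exp r 16
```

View pics/blk_scene.png

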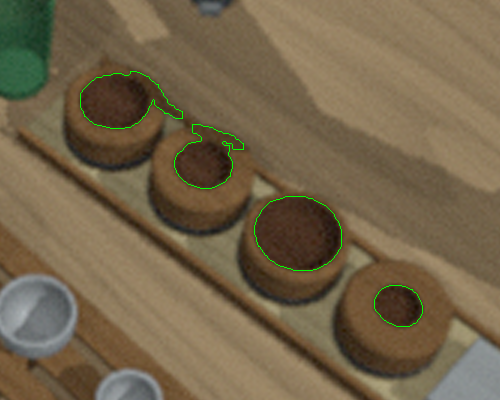

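```bash
cat > go.py <<'E'
from h import *
from cell import status,vision
from scipy.spatial.transform import Rotation as Ro
def delta(pos,yaw,p0=None,R0=None):
    # yaw: world angle of tool y axis (deg), tool down
    s=status.sense();p=np.array(s['tool_pos']);R=np.array(s['ee_rot'])
    t=np.radians(yaw);y=np.array([np.cos(t),np.sin(t),0]);z=np.array([0,0,-1.]);Rt=np.c_[np.cross(y,z),y,z]
    d=R.T@(np.array(pos)-p)*1000; rv=Ro.from_matrix(R.T@Rt).as_rotvec()
    print('t',round(s['time_s'],2),'tcp',(p*1000).round(1),'shift',d.round(1),'rot',rv.round(3),'gap',round(s['finger_gap']*1000,1),'F',np.round(s['wrist_force'],1))
E
python3 - <<'E'
from go import *
m=vision.camera_model('wrist');T=np.array(m['world_to_cam']);c=-T[:3,:3].T@T[:3,3]
s=status.sense();R=np.array(s['ee_rot']);print('cam in tool',R.T@(c-s['tool_pos']),'view',R.T@(-T[2,:3]))
delta((.46,0,.30),2)
E
```

```text
cam in tool [ 0.06538163  0.00045993 -0.14252212] view [-0.25908995  0.0010213   0.96585266]
t 0.15 tcp [216.  559.2 230.6] shift [-429.1 -433.7  -68.8] rot [-1.000e-03  1.000e-03  1.167e+00] gap 85.1 F [ 0.1 -0.4  0.5]
```

Emit:
{"method": "arm_command", "body": {"series": [85,-80,-85,-20,0,0,0.18,85,-160,-170,-40,0,0,0.36,85,-240,-255,-60,0,0,0.54,85,-320,-340,-80,0,0,0.72,85,-400,-425,-90,0,0,0.9], "squeeze": 30}}

```text
time_s: 0.78
tool_pos: [0.3328, 0.2723, 0.2826]
ee_rot: [[-0.292, 0.956, 0.001], [0.956, 0.292, 0.0], [-0.0, 0.001, -1.0]]
wrist_force: [1.2, 0.4, 1.2]
finger_gap: 0.0851
```

```bash
python3 -c "
from go import *
delta((.5,-.06,.32),2)"
```

```text
t 0.78 tcp [332.8 272.3 282.6] shift [-366.6   62.8  -37.3] rot [0.001 0.    0.262] gap 85.1 F [1.2 0.4 1.2]
```

Emit:
{"method": "arm_command", "body": {"series": [85,-60,10,-15,0,0,0.1,85,-120,20,-25,0,0,0.2,85,-180,30,-37,0,0,0.262,85,-240,40,-37,0,0,0.262,85,-300,50,-37,0,0,0.262]}}

```text
time_s: 1.4
tool_pos: [0.47, 0.0006, 0.3195]
ee_rot: [[-0.04, 0.999, 0.001], [0.999, 0.04, 0.0], [0.0, 0.001, -1.0]]
wrist_force: [1.4, 1.1, -0.3]
finger_gap: 0.0846
```

Emit:
{"method": "arm_command", "body": {"series": [85,-60,15,0,0,0,0,85,-66,15,0,0,0,0,85,-66,15,0,0,0,0]}}

```text
time_s: 1.78
tool_pos: [0.4865, -0.0628, 0.3189]
ee_rot: [[-0.038, 0.999, -0.001], [0.999, 0.039, 0.001], [0.001, -0.001, -1.0]]
wrist_force: [-0.2, -0.2, -0.3]
finger_gap: 0.0851
```

```bash
python3 -c "
from go import *
delta((.5,-.06,.32),2)
import pickle
m=vision.camera_model('wrist');im=vision.capture('wrist')
pickle.dump(m,open('w1.pkl','wb'));cv2.imwrite('pics/w1.png',im[...,::-1])"
```

```text
t 1.77 tcp [486.5 -62.8 318.9] shift [ 2.3 13.6 -1.2] rot [-0.001 -0.001  0.004] gap 85.1 F [-0.2 -0.2 -0.3]
```

View pics/w1.png

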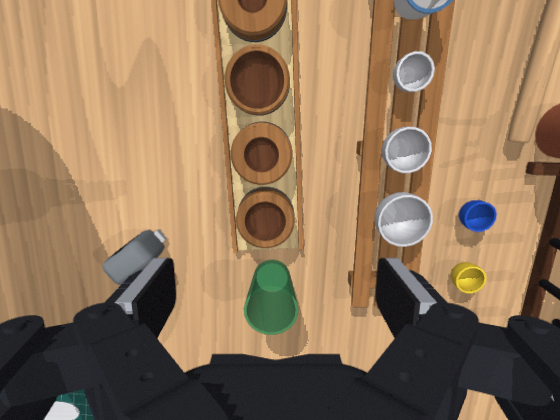

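The wrist view shows the hollows D (252,5, cut off), A (257,78), C (262,153) and B (265,217), and the bowls c (415,72), b (407,149) and a (404,220). The blue (478,215) and yellow (468,278) decoys are off the rack.

```bash
cat > w1.py <<'E'
from h import *
import pickle
m=pickle.load(open('w1.pkl','rb'));im=cv2.imread('pics/w1.png')
up=cv2.resize(im,None,fx=3,fy=3,interpolation=cv2.INTER_CUBIC);hs=cv2.cvtColor(up,cv2.COLOR_BGR2HSV).astype(int);vis=up.copy()
for k,s,r in (('A',(257,78),30.5),('C',(262,153),21),('B',(265,217),26)):
    s=np.array(s)*3+1
    V=hs[...,2]; w=np.zeros(V.shape,np.uint8);cv2.circle(w,tuple(int(x) for x in s),78,1,-1)
    t,_=cv2.threshold(up[...,2][w>0].reshape(-1,1),0,255,cv2.THRESH_OTSU)
    g=((up[...,2]<t)&(w>0)).astype(np.uint8);g=cv2.morphologyEx(g,cv2.MORPH_OPEN,np.ones((9,9)))
    c,st=blob(g,s,0);cv2.drawContours(vis,[c.astype(np.int32)],-1,(0,255,0),1)
    P=onplane(m,(c-1)/3,.05);print(k,t,(circ(P)*1000).round(1),(circ(P,r/1000)*1000).round(1),r)
g=(hs[...,1]<60)&(hs[...,2]>70)
for k,s,z,r in (('a',(404,220),.07,33),('b',(407,149),.064,27),('c',(415,72),.059,21)):
    c,st=blob(g,np.array(s)*3+1,0);cv2.drawContours(vis,[c.astype(np.int32)],-1,(0,255,0),1)
    P=far(m,(c-1)/3,z);print(k,(circ(P)*1000).round(1),(circ(P,r/1000)*1000).round(1),r)
cv2.imwrite('pics/w1v.png',vis[0:780,600:1400])
E
python3 w1.py
```

```text
A 81.0 [461.2  44.9  27.5] [462.4  40.5] 30.5
C 124.0 [467.9 -40.1  21.2] [467.9 -40.1] 21
B 120.0 [ 475.2 -124.7   26.2] [ 475.2 -124.7] 26
a [ 646.  -111.7   32.7] [ 645.7 -111.5] 33
b [639.5 -27.1  26.8] [639.3 -27.1] 27
c [636.8  58.8  20.8] [636.5  58.7] 21
```

View pics/w1v.png

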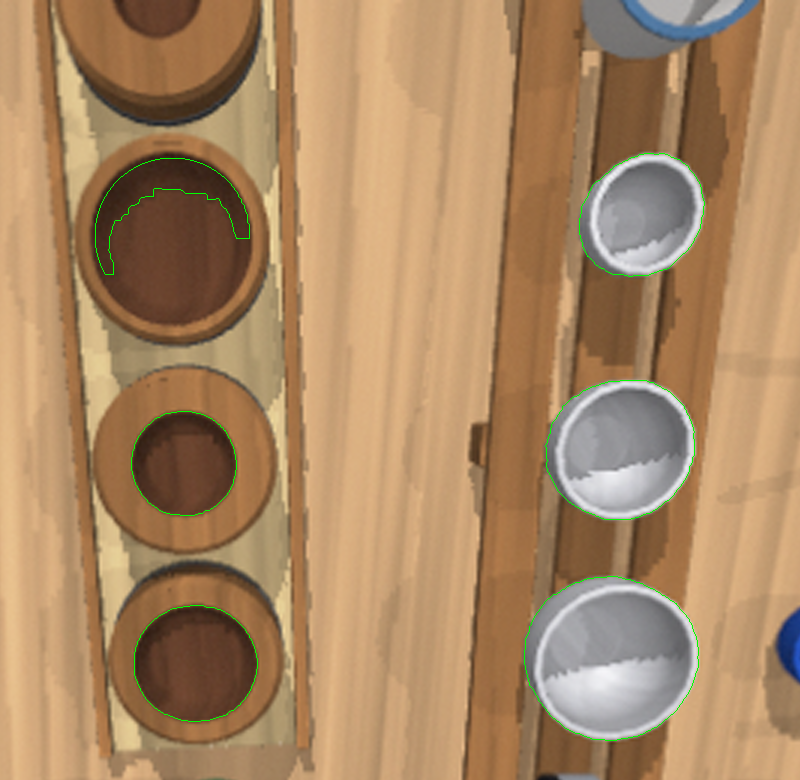

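```bash
python3 -c "
from go import *
delta((.6458,-.1117,.12),2.2)"
```

```text
t 1.82 tcp [486.4 -61.9 319. ] shift [-56.3 157.5 198.8] rot [-0.001 -0.001  0.002] gap 84.6 F [ 0.1  0.3 -0.2]
```

Emit:
{"method": "arm_command", "body": {"series": [85,-14,40,40,0,0,0,85,-28,80,80,0,0,0,85,-42,120,125,0,0,0,85,-56,157,170,0,0,0,85,-56,157,199,0,0,0]}}

```text
time_s: 2.45
tool_pos: [0.6479, -0.1108, 0.1178]
ee_rot: [[-0.042, 0.999, -0.0], [0.999, 0.042, 0.0], [0.0, -0.0, -1.0]]
wrist_force: [-0.3, 0.2, 0.1]
finger_gap: 0.0851
```

```bash
python3 -c "
from go import *
delta((.6458,-.1117,.05),2.2)
im=vision.capture('side');cv2.imwrite('pics/s1.png',im[...,::-1])
delta((.6458,-.1117,.05),2.2)"
```

```text
t 2.45 tcp [ 647.9 -110.8  117.8] shift [-0.9 -2.1 67.8] rot [-0.    -0.     0.004] gap 85.1 F [-0.3  0.2  0.1]
t 2.5 tcp [ 644.  -109.6  114.3] shift [-2.3  2.2 64.2] rot [-0.007 -0.003  0.004] gap 84.9 F [-2.3  1.4 -3.1]
```

View pics/s1.png

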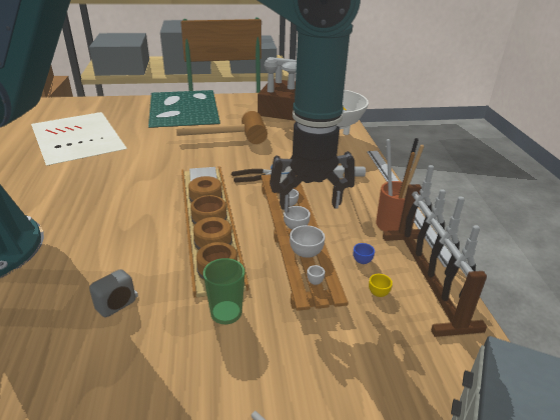

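Emit:
{"method": "arm_command", "body": {"series": [85,0,0,20,0,0,0,85,0,0,40,0,0,0,85,0,0,40,0,0,0]}}

```text
time_s: 2.88
tool_pos: [0.6446, -0.1103, 0.0798]
ee_rot: [[-0.042, 0.999, -0.003], [0.999, 0.042, 0.001], [0.001, -0.003, -1.0]]
wrist_force: [0.3, 0.8, -0.2]
finger_gap: 0.0849
```

```bash
python3 -c "
from go import *
delta((.6458,-.1117,.05),2.2)"
```

```text
t 2.88 tcp [ 644.6 -110.3   79.8] shift [-1.5  1.2 29.8] rot [-0.003 -0.001  0.004] gap 84.9 F [ 0.3  0.8 -0.2]
```

Emit:
{"method": "arm_command", "body": {"series": [85,-1,1,15,0,0,0,85,-1,1,30,0,0,0,66,-1,1,30,0,0,0,55,-1,1,30,0,0,0,55,-1,1,30,0,0,0], "squeeze": 30}}

```text
time_s: 3.5
tool_pos: [0.6475, -0.1137, 0.0506]
ee_rot: [[-0.04, 0.999, 0.001], [0.999, 0.04, -0.0], [-0.0, 0.001, -1.0]]
wrist_force: [-0.9, -0.2, -0.5]
finger_gap: 0.0637
```

Emit:
{"method": "arm_command", "body": {"series": [55,0,0,0,0,0,0,55,0,0,0,0,0,0]}}

```text
time_s: 3.75
tool_pos: [0.6473, -0.1136, 0.0504]
ee_rot: [[-0.04, 0.999, 0.0], [0.999, 0.04, -0.0], [-0.0, 0.0, -1.0]]
wrist_force: [0.2, 0.3, -1.0]
finger_gap: 0.0637
```

```bash
python3 -c "
from go import *
delta((.6458,-.1117,.05),2.2)
for n in ('side','wrist'):
  im=vision.capture(n);cv2.imwrite('pics/g1%s.png'%n,im[...,::-1])
a=cv2.imread('pics/g1side.png')[150:300,230:380];b=cv2.imread('pics/g1wrist.png')
cv2.imwrite('pics/g1.png',np.hstack([cv2.resize(a,(420,420)),b])[:, :800])"
```

```text
t 3.75 tcp [ 647.3 -113.6   50.4] shift [ 1.9 -1.4  0.4] rot [0.    0.    0.002] gap 63.7 F [ 0.2  0.3 -1. ]
```

View pics/g1.png

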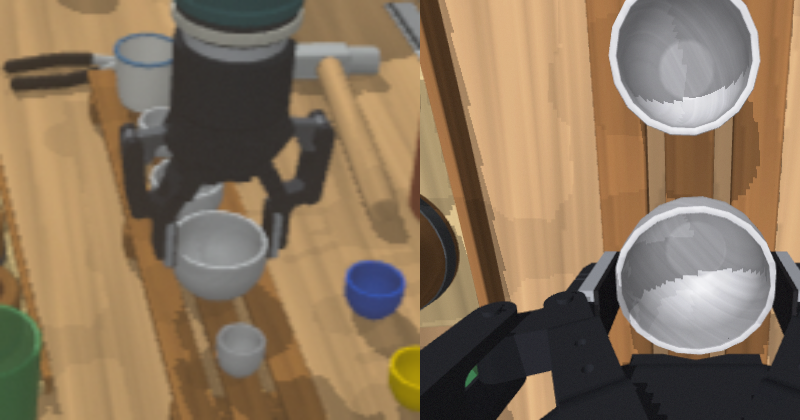

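Emit:
{"method": "arm_command", "body": {"series": [55,0,0,-10,0,0,0,55,0,0,-40,0,0,0,55,0,0,-80,0,0,0,55,0,0,-100,0,0,0,55,0,0,-100,0,0,0]}}

```text
time_s: 4.47
tool_pos: [0.6488, -0.1139, 0.153]
ee_rot: [[-0.04, 0.999, 0.005], [0.999, 0.04, -0.001], [-0.002, 0.005, -1.0]]
wrist_force: [0.7, -0.1, -0.7]
finger_gap: 0.0637
```

```bash
python3 -c "
from go import *
delta((.4606,.0426,.15),2.2)"
```

```text
t 4.47 tcp [ 648.8 -113.9  153. ] shift [ 163.9 -181.8    1.9] rot [0.005 0.002 0.002] gap 63.7 F [ 0.7 -0.1 -0.7]
```

Emit:
{"method": "arm_command", "body": {"series": [55,30,-33,0,0,0,0,55,75,-83,0,0,0,0,55,120,-133,0,0,0,0,55,155,-170,0,0,0,0,55,164,-181,0,0,0,0]}}

```text
time_s: 5.1
tool_pos: [0.4546, 0.0451, 0.149]
ee_rot: [[-0.042, 0.999, -0.006], [0.999, 0.042, 0.001], [0.001, -0.006, -1.0]]
wrist_force: [0.9, 0.0, -0.9]
finger_gap: 0.0637
```

Emit:
{"method": "arm_command", "body": {"series": [55,0,0,30,0,0,0,55,0,0,50,0,0,0,55,0,0,50,0,0,0,55,0,0,50,0,0,0]}}

```text
time_s: 5.6
tool_pos: [0.4605, 0.0428, 0.1005]
ee_rot: [[-0.04, 0.999, 0.0], [0.999, 0.04, -0.0], [-0.0, 0.0, -1.0]]
wrist_force: [-0.1, 0.1, -0.4]
finger_gap: 0.0636
```

```bash
cat > look.py <<'E'
from go import *
import sys
def look(tag,x,y,w=130,n2='scene'):
    out=[]
    for n in (n2,'side'):
        m=vision.camera_model(n);im=vision.capture(n)[...,::-1];cv2.imwrite(f'pics/{tag}_{n}.png',im)
        u,v=pix(m,[x,y,.08])[0].astype(int);u=max(u,w//2);v=max(v,w//2)
        out.append(cv2.resize(im[v-w//2:v+w//2,u-w//2:u+w//2],(400,400),interpolation=cv2.INTER_CUBIC))
    cv2.imwrite(f'pics/{tag}.png',np.hstack(out))
E
python3 -c "
from look import *
delta((.4606,.0426,.0595),2.2)
look('p1',.46,.044)"
```

```text
t 5.6 tcp [460.5  42.8 100.5] shift [-0.2  0.1 41. ] rot [0.    0.    0.001] gap 63.6 F [-0.1  0.1 -0.4]
```

View pics/p1.png

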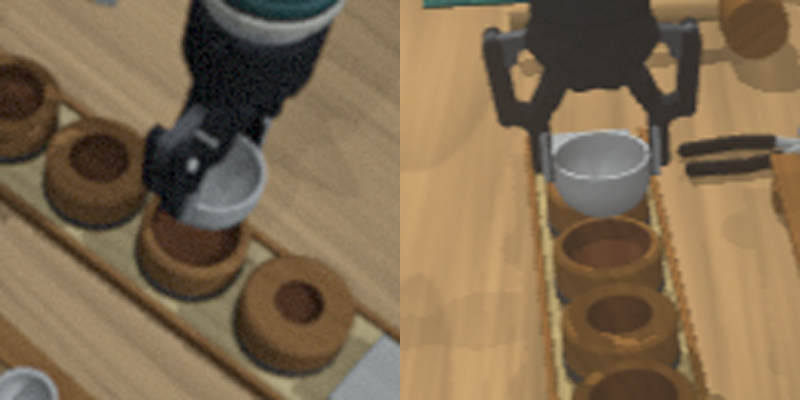

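The bowl is held upright above block A, so I'll lower it gently.

Emit:
{"method": "arm_command", "body": {"series": [55,0,0,15,0,0,0,55,0,0,28,0,0,0,55,0,0,36,0,0,0,55,0,0,40,0,0,0,55,0,0,40,0,0,0]}}

```text
time_s: 6.32
tool_pos: [0.4597, 0.0432, 0.0601]
ee_rot: [[-0.04, 0.999, -0.001], [0.999, 0.04, -0.0], [-0.0, -0.001, -1.0]]
wrist_force: [0.3, 0.5, -0.5]
finger_gap: 0.0641
```

Emit:
{"method": "arm_command", "body": {"series": [55,0,0,0.5,0,0,0,55,0,0,1,0,0,0]}}

```text
time_s: 6.58
tool_pos: [0.46, 0.0431, 0.0595]
ee_rot: [[-0.04, 0.999, 0.001], [0.999, 0.04, -0.0], [-0.0, 0.001, -1.0]]
wrist_force: [0.1, -0.4, -1.2]
finger_gap: 0.0638
```

```bash
python3 -c "
from look import *
delta((.4606,.0426,.0595),2.2)
look('p2',.46,.044)"
```

```text
t 6.58 tcp [460.   43.1  59.5] shift [-0.6  0.6  0. ] rot [0.001 0.    0.002] gap 63.8 F [ 0.1 -0.4 -1.2]
```

View pics/p2.png

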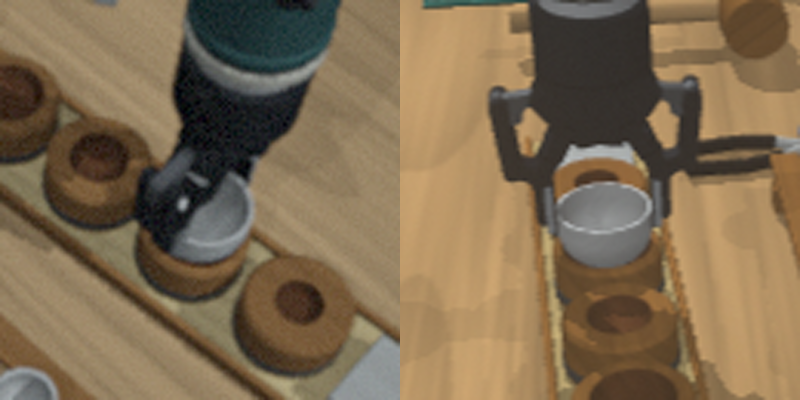

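Emit:
{"method": "arm_command", "body": {"series": [55,0,0,0.7,0,0,0,55,0,0,1.3,0,0,0,55,0,0,1.3,0,0,0]}}

```text
time_s: 7.05
tool_pos: [0.4599, 0.0431, 0.0587]
ee_rot: [[-0.04, 0.999, 0.0], [0.999, 0.04, -0.0], [-0.0, 0.0, -1.0]]
wrist_force: [-3.4, 0.1, 10.0]
finger_gap: 0.0641
```

Contact is confirmed: 10 N upward at the expected height. Releasing.

Emit:
{"method": "arm_command", "body": {"series": [68,0,0,0,0,0,0,85,0,0,0,0,0,0,85,0,0,0,0,0,0,85,0,0,-25,0,0,0,85,0,0,-60,0,0,0]}}

```text
time_s: 7.68
tool_pos: [0.4588, 0.0432, 0.1178]
ee_rot: [[-0.04, 0.999, -0.003], [0.999, 0.04, 0.0], [0.0, -0.003, -1.0]]
wrist_force: [0.2, 1.0, 0.2]
finger_gap: 0.0847
```

```bash
python3 -c "
from look import *
delta((.6394,-.0273,.11),2.2)
look('p3',.46,.044)"
```

```text
t 7.67 tcp [458.8  43.2 117.8] shift [-77.6 177.7   7.3] rot [-0.003 -0.     0.002] gap 84.7 F [0.2 1.  0.2]
```

View pics/p3.png

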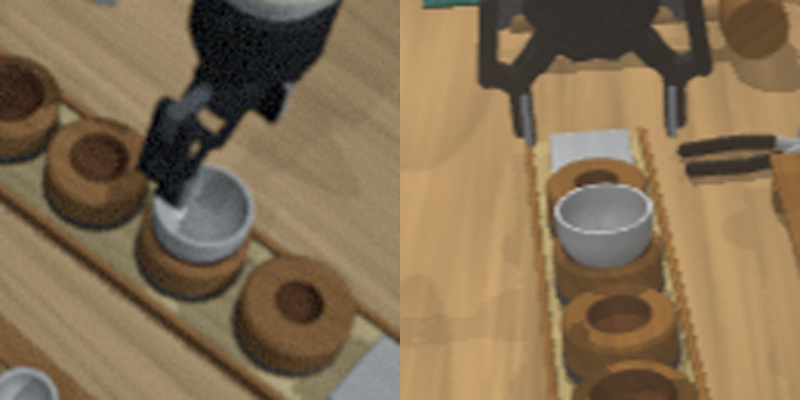

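Bowl a is seated and upright. Next is bowl b at (639.4,-27.3).

Emit:
{"method": "arm_command", "body": {"series": [85,-5,15,-25,0,0,0,85,-30,65,-30,0,0,0,85,-55,120,-30,0,0,0,85,-75,170,-15,0,0,0,85,-78,179,0,0,0,0]}}

```text
time_s: 8.4
tool_pos: [0.6453, -0.0293, 0.1167]
ee_rot: [[-0.039, 0.999, 0.003], [0.999, 0.039, -0.001], [-0.001, 0.003, -1.0]]
wrist_force: [-0.8, 0.6, 0.2]
finger_gap: 0.0853
```

Emit:
{"method": "arm_command", "body": {"series": [85,0,0,25,0,0,0,85,0,0,40,0,0,0,85,0,0,40,0,0,0]}}

```text
time_s: 8.78
tool_pos: [0.6396, -0.0271, 0.0762]
ee_rot: [[-0.04, 0.999, -0.004], [0.999, 0.04, 0.001], [0.001, -0.004, -1.0]]
wrist_force: [-0.1, -0.2, 0.4]
finger_gap: 0.0846
```

```bash
python3 -c "
from go import *
delta((.6394,-.0273,.046),2.2)"
```

```text
t 8.78 tcp [639.6 -27.1  76.2] shift [-0.2 -0.  30.2] rot [-0.004 -0.001  0.002] gap 84.6 F [-0.1 -0.2  0.4]
```

Emit:
{"method": "arm_command", "body": {"series": [85,0,0,15,0,0,0,85,0,0,30,0,0,0,62,0,0,30,0,0,0,45,0,0,30,0,0,0,45,0,0,30,0,0,0]}}

```text
time_s: 9.4
tool_pos: [0.6422, -0.0277, 0.0486]
ee_rot: [[-0.04, 0.999, 0.001], [0.999, 0.04, -0.0], [-0.0, 0.001, -1.0]]
wrist_force: [-0.3, 1.4, 0.1]
finger_gap: 0.0521
```

Emit:
{"method": "arm_command", "body": {"series": [45,0,0,0,0,0,0,45,0,0,0,0,0,0,45,0,0,0,0,0,0]}}

```text
time_s: 9.78
tool_pos: [0.6422, -0.0277, 0.0484]
ee_rot: [[-0.04, 0.999, 0.001], [0.999, 0.04, -0.0], [-0.0, 0.001, -1.0]]
wrist_force: [-0.0, -0.5, 3.6]
finger_gap: 0.0523
```

```bash
python3 -c "
from look import *
delta((.6394,-.0273,.046),2.2)
for n in ('side','wrist'):
  im=vision.capture(n);cv2.imwrite('pics/g2%s.png'%n,im[...,::-1])
a=cv2.imread('pics/g2side.png')[130:280,230:380];b=cv2.imread('pics/g2wrist.png')
cv2.imwrite('pics/g2.png',np.hstack([cv2.resize(a,(420,420)),b])[:, :800])"
```

```text
t 9.78 tcp [642.2 -27.7  48.4] shift [ 0.5 -2.7  2.4] rot [0.001 0.    0.002] gap 52.3 F [-0.  -0.5  3.6]
```

View pics/g2.png

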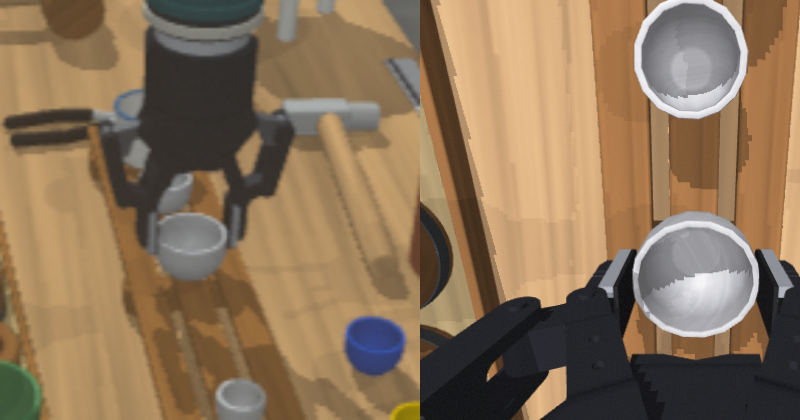

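Bowl b is gripped (gap 52.3). Lifting and moving to block B.

Emit:
{"method": "arm_command", "body": {"series": [45,0,0,-10,0,0,0,45,0,0,-40,0,0,0,45,0,0,-80,0,0,0,45,0,0,-102,0,0,0,45,0,0,-102,0,0,0]}}

```text
time_s: 10.5
tool_pos: [0.6432, -0.0278, 0.1523]
ee_rot: [[-0.04, 0.999, 0.004], [0.999, 0.04, -0.001], [-0.001, 0.004, -1.0]]
wrist_force: [0.0, -0.9, -0.1]
finger_gap: 0.0524
```

```bash
python3 -c "
from go import *
delta((.4752,-.1251,.15),2.2)
m=vision.camera_model('scene');print(pix(m,[.5,-.2,0]), onplane(m,[(261,141),(261,109)],0),onplane(m,[(261,109)],.095))"
```

```text
t 10.5 tcp [643.2 -27.8 152.3] shift [ -90.5 -171.7    1.7] rot [0.004 0.001 0.002] gap 52.4 F [ 0.  -0.9 -0.1]
[[264.14591176 149.27307635]] [[ 0.48884843 -0.22419148]
 [ 0.41959614 -0.30358582]] [[ 0.47677678 -0.23189213]]
```

Emit:
{"method": "arm_command", "body": {"series": [45,-15,-28,0,0,0,0,45,-38,-72,0,0,0,0,45,-62,-118,0,0,0,0,45,-83,-158,0,0,0,0,45,-90,-171,0,0,0,0]}}

```text
time_s: 11.12
tool_pos: [0.471, -0.1245, 0.1487]
ee_rot: [[-0.038, 0.999, -0.004], [0.999, 0.038, 0.001], [0.001, -0.004, -1.0]]
wrist_force: [0.8, -0.3, -0.5]
finger_gap: 0.0521
```

Emit:
{"method": "arm_command", "body": {"series": [45,0,0,30,0,0,0,45,0,0,50,0,0,0,45,0,0,50,0,0,0,45,0,0,50,0,0,0]}}

```text
time_s: 11.62
tool_pos: [0.4751, -0.1244, 0.1002]
ee_rot: [[-0.04, 0.999, 0.0], [0.999, 0.04, -0.0], [-0.0, 0.0, -1.0]]
wrist_force: [0.4, -0.5, 0.0]
finger_gap: 0.0525
```

```bash
python3 -c "
from look import *
delta((.4752,-.1251,.0584),2.2)
look('p4',.475,-.125)"
```

```text
t 11.62 tcp [ 475.1 -124.4  100.2] shift [-0.7  0.1 41.8] rot [0.    0.    0.002] gap 52.5 F [ 0.4 -0.5  0. ]
```

View pics/p4.png

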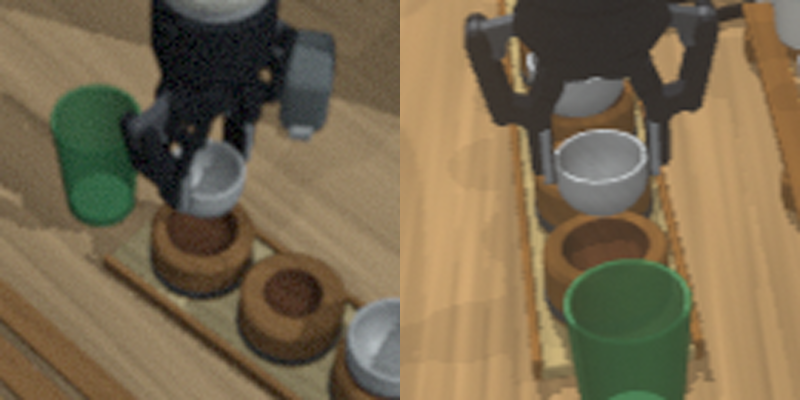

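Emit:
{"method": "arm_command", "body": {"series": [45,-0.5,0,15,0,0,0,45,-0.5,0,28,0,0,0,45,-0.5,0,36,0,0,0,45,-0.5,0,40,0,0,0,45,-0.5,0,41,0,0,0]}}

```text
time_s: 12.35
tool_pos: [0.4744, -0.1249, 0.0587]
ee_rot: [[-0.04, 0.999, -0.001], [0.999, 0.04, 0.0], [0.0, -0.001, -1.0]]
wrist_force: [0.1, -0.6, -0.7]
finger_gap: 0.052
```

Emit:
{"method": "arm_command", "body": {"series": [45,0,0,0.5,0,0,0,45,0,0,1.0,0,0,0,45,0,0,1.0,0,0,0]}}

```text
time_s: 12.72
tool_pos: [0.4748, -0.125, 0.0584]
ee_rot: [[-0.04, 0.999, 0.001], [0.999, 0.04, -0.0], [-0.0, 0.001, -1.0]]
wrist_force: [0.3, 0.2, 1.7]
finger_gap: 0.0521
```

Emit:
{"method": "arm_command", "body": {"series": [45,0,0,0.5,0,0,0,45,0,0,0.8,0,0,0]}}

```text
time_s: 12.98
tool_pos: [0.4748, -0.1251, 0.0582]
ee_rot: [[-0.04, 0.999, 0.001], [0.999, 0.04, -0.001], [-0.001, 0.001, -1.0]]
wrist_force: [-2.7, 2.1, 14.7]
finger_gap: 0.0526
```

Contact (15 N up) at TCP z 58.2, as expected. Releasing.

Emit:
{"method": "arm_command", "body": {"series": [58,0,0,0,0,0,0,80,0,0,0,0,0,0,80,0,0,0,0,0,0,80,0,0,-25,0,0,0,80,0,0,-60,0,0,0]}}

```text
time_s: 13.6
tool_pos: [0.4735, -0.1245, 0.1169]
ee_rot: [[-0.04, 0.999, -0.003], [0.999, 0.04, 0.001], [0.001, -0.003, -1.0]]
wrist_force: [-0.3, 0.2, -0.0]
finger_gap: 0.0799
```

```bash
python3 -c "
from look import *
delta((.6365,.0586,.11),2.2)
look('p5',.475,-.125)"
```

```text
t 13.6 tcp [ 473.5 -124.5  116.9] shift [176.4 170.2   6.6] rot [-0.003 -0.001  0.002] gap 79.9 F [-0.3  0.2 -0. ]
```

View pics/p5.png

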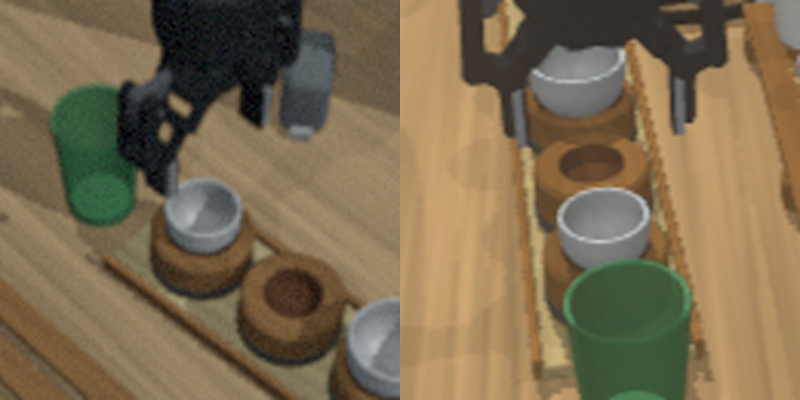

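Bowl b is seated. Next is bowl c at (636.5,58.6). It is the aluminium one on the rack next to the cup, not the blue or yellow ones.

Emit:
{"method": "arm_command", "body": {"series": [75,20,20,-30,0,0,0,75,62,60,-35,0,0,0,75,105,101,-35,0,0,0,75,148,142,-35,0,0,0,75,176,169,-15,0,0,0]}}

```text
time_s: 14.32
tool_pos: [0.6392, 0.06, 0.1326]
ee_rot: [[-0.041, 0.999, 0.004], [0.999, 0.041, 0.0], [-0.0, 0.004, -1.0]]
wrist_force: [0.9, -0.8, 0.5]
finger_gap: 0.0751
```

Emit:
{"method": "arm_command", "body": {"series": [75,0,0,25,0,0,0,75,0,0,50,0,0,0,75,0,0,55,0,0,0,75,0,0,55,0,0,0]}}

```text
time_s: 14.82
tool_pos: [0.636, 0.0576, 0.0768]
ee_rot: [[-0.04, 0.999, -0.001], [0.999, 0.04, -0.0], [-0.0, -0.001, -1.0]]
wrist_force: [-0.4, 0.0, -0.1]
finger_gap: 0.0754
```

```bash
python3 -c "
from look import *
delta((.6365,.0586,.043),2.2)
look('p6',.636,.058)"
```

```text
t 14.82 tcp [636.   57.6  76.8] shift [ 1.   0.6 33.8] rot [-0.001  0.     0.001] gap 75.4 F [-0.4  0.  -0.1]
```

View pics/p6.png

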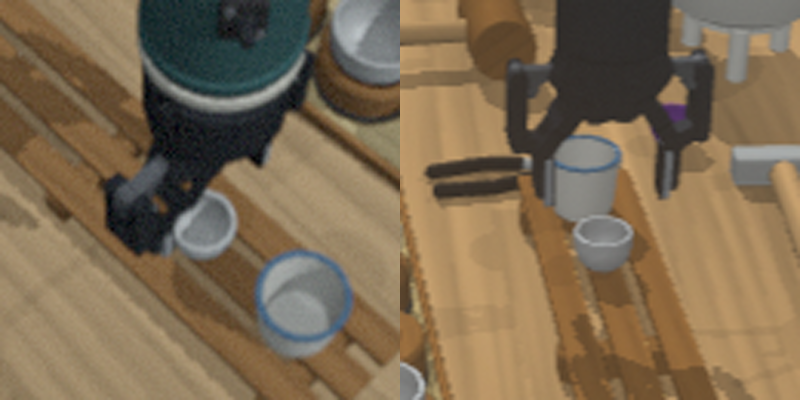

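Emit:
{"method": "arm_command", "body": {"series": [75,1,0.5,15,0,0,0,75,1,0.5,34,0,0,0,55,1,0.5,34,0,0,0,35,1,0.5,34,0,0,0,35,1,0.5,34,0,0,0]}}

```text
time_s: 15.55
tool_pos: [0.6372, 0.0587, 0.0435]
ee_rot: [[-0.04, 0.999, 0.001], [0.999, 0.04, -0.0], [-0.0, 0.001, -1.0]]
wrist_force: [0.2, 0.5, 0.2]
finger_gap: 0.04
```

Emit:
{"method": "arm_command", "body": {"series": [35,0,0,0,0,0,0,35,0,0,0,0,0,0,35,0,0,0,0,0,0]}}

```text
time_s: 15.92
tool_pos: [0.6368, 0.0587, 0.0433]
ee_rot: [[-0.04, 0.999, 0.0], [0.999, 0.04, -0.0], [-0.0, 0.0, -1.0]]
wrist_force: [-0.2, -0.0, -0.4]
finger_gap: 0.0401
```

```bash
python3 -c "
from look import *
delta((.6365,.0586,.043),2.2)
for n in ('side','wrist'):
  im=vision.capture(n);cv2.imwrite('pics/g3%s.png'%n,im[...,::-1])
a=cv2.imread('pics/g3side.png')[120:270,220:370];b=cv2.imread('pics/g3wrist.png')
cv2.imwrite('pics/g3.png',np.hstack([cv2.resize(a,(420,420)),b])[:, :800])"
```

```text
t 15.93 tcp [636.8  58.7  43.3] shift [-0.1 -0.4  0.3] rot [0.    0.    0.002] gap 40.1 F [-0.2 -0.  -0.4]
```

View pics/g3.png

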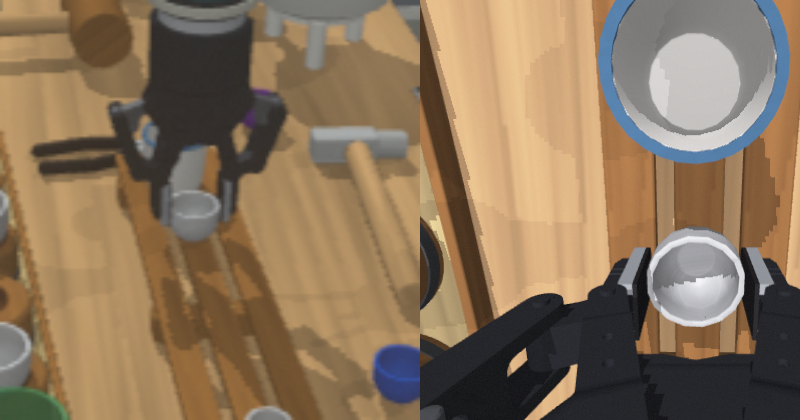

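Emit:
{"method": "arm_command", "body": {"series": [35,0,0,-10,0,0,0,35,0,0,-40,0,0,0,35,0,0,-80,0,0,0,35,0,0,-117,0,0,0,35,0,0,-117,0,0,0]}}

```text
time_s: 16.65
tool_pos: [0.6396, 0.0588, 0.1646]
ee_rot: [[-0.04, 0.999, 0.008], [0.999, 0.04, -0.0], [-0.001, 0.008, -1.0]]
wrist_force: [0.3, 0.1, -0.4]
finger_gap: 0.0403
```

```bash
python3 -c "
from go import *
delta((.4679,-.0401,.16),2.2)"
```

```text
t 16.65 tcp [639.6  58.8 164.6] shift [ -91.9 -175.5    3.3] rot [0.008 0.    0.002] gap 40.3 F [ 0.3  0.1 -0.4]
```

Emit:
{"method": "arm_command", "body": {"series": [35,-15,-28,0,0,0,0,35,-38,-72,0,0,0,0,35,-62,-118,0,0,0,0,35,-84,-160,0,0,0,0,35,-92,-173,0,0,0,0]}}

```text
time_s: 17.27
tool_pos: [0.4641, -0.0405, 0.1595]
ee_rot: [[-0.039, 0.999, -0.003], [0.999, 0.039, 0.0], [0.001, -0.003, -1.0]]
wrist_force: [0.9, -0.1, 0.3]
finger_gap: 0.0403
```

Emit:
{"method": "arm_command", "body": {"series": [35,0,0,30,0,0,0,35,0,0,60,0,0,0,35,0,0,70,0,0,0,35,0,0,70,0,0,0]}}

```text
time_s: 17.77
tool_pos: [0.4676, -0.0399, 0.0898]
ee_rot: [[-0.04, 0.999, -0.001], [0.999, 0.04, 0.0], [0.0, -0.001, -1.0]]
wrist_force: [-0.6, -0.5, -0.5]
finger_gap: 0.0405
```

```bash
python3 -c "
from look import *
delta((.4679,-.0401,.0543),2.2)
look('p7',.468,-.04)"
```

```text
t 17.77 tcp [467.6 -39.9  89.8] shift [-0.2  0.3 35.5] rot [-0.001 -0.     0.002] gap 40.5 F [-0.6 -0.5 -0.5]
```

View pics/p7.png

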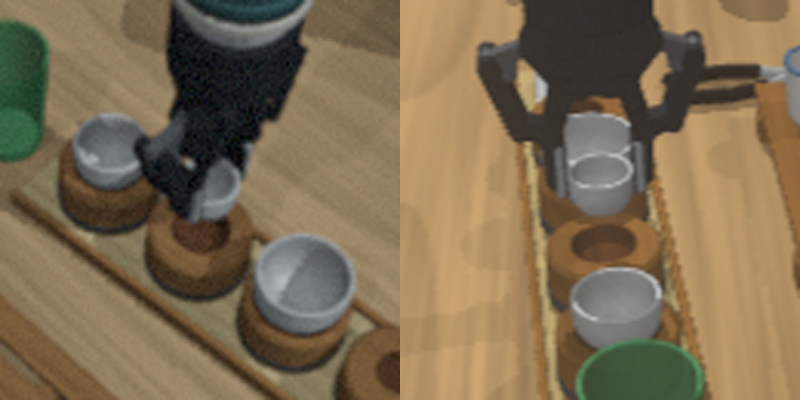

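Emit:
{"method": "arm_command", "body": {"series": [35,0,0,13,0,0,0,35,0,0,25,0,0,0,35,0,0,32,0,0,0,35,0,0,35,0,0,0,35,0,0,35.5,0,0,0]}}

```text
time_s: 18.5
tool_pos: [0.4675, -0.0401, 0.0544]
ee_rot: [[-0.04, 0.999, -0.001], [0.999, 0.04, -0.0], [0.0, -0.001, -1.0]]
wrist_force: [0.2, -0.1, -0.8]
finger_gap: 0.0402
```

Emit:
{"method": "arm_command", "body": {"series": [35,0,0,0.5,0,0,0,35,0,0,1.0,0,0,0,35,0,0,1.0,0,0,0]}}

```text
time_s: 18.88
tool_pos: [0.4678, -0.0402, 0.0539]
ee_rot: [[-0.04, 0.999, 0.0], [0.999, 0.04, -0.0], [-0.0, 0.0, -1.0]]
wrist_force: [-0.1, -0.2, 0.1]
finger_gap: 0.0404
```

Emit:
{"method": "arm_command", "body": {"series": [35,0,0,0.7,0,0,0,35,0,0,1.0,0,0,0]}}

```text
time_s: 19.12
tool_pos: [0.4679, -0.0402, 0.0537]
ee_rot: [[-0.04, 0.999, 0.001], [0.999, 0.04, -0.0], [-0.0, 0.001, -1.0]]
wrist_force: [-2.2, -0.1, 16.1]
finger_gap: 0.0402
```

Emit:
{"method": "arm_command", "body": {"series": [46,0,0,0,0,0,0,65,0,0,0,0,0,0,65,0,0,0,0,0,0,65,0,0,-25,0,0,0,65,0,0,-60,0,0,0]}}

```text
time_s: 19.75
tool_pos: [0.4666, -0.0399, 0.1125]
ee_rot: [[-0.04, 0.999, -0.003], [0.999, 0.04, 0.001], [0.001, -0.003, -1.0]]
wrist_force: [0.3, 0.0, -0.7]
finger_gap: 0.0648
```

Emit:
{"method": "arm_command", "body": {"series": [65,0,0,-45,0,0,0,65,0,0,-45,0,0,0]}}

```text
time_s: 20.0
tool_pos: [0.4702, -0.0407, 0.1606]
ee_rot: [[-0.04, 0.999, 0.007], [0.999, 0.04, -0.002], [-0.002, 0.007, -1.0]]
wrist_force: [0.4, 0.5, 0.3]
finger_gap: 0.0646
```

```bash
python3 -c "
from look import *
delta((.646,-.1975,.12),2.2)
look('p8',.468,-.04)"
```

```text
t 20.0 tcp [470.2 -40.7 160.6] shift [-163.7  169.1   42. ] rot [0.007 0.002 0.002] gap 64.6 F [0.4 0.5 0.3]
```

View pics/p8.png

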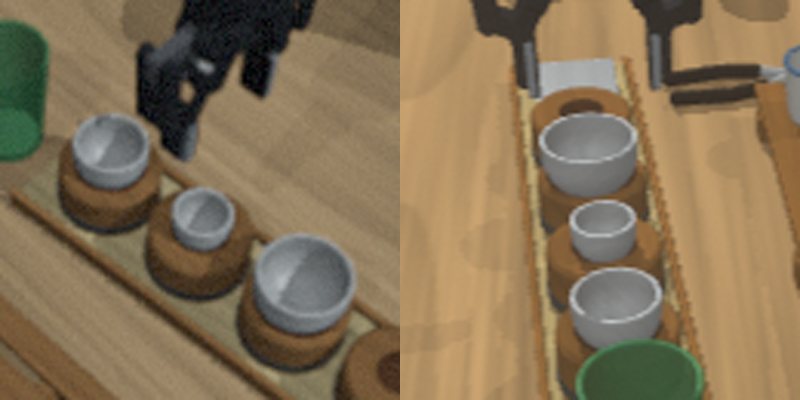

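Bowl c is seated. Last is bowl d.

Emit:
{"method": "arm_command", "body": {"series": [60,-28,30,0,0,0,0,60,-70,73,0,0,0,0,60,-112,117,0,0,0,0,60,-152,158,20,0,0,0,60,-164,171,40,0,0,0]}}

```text
time_s: 20.72
tool_pos: [0.6468, -0.1998, 0.1148]
ee_rot: [[-0.038, 0.999, -0.0], [0.999, 0.038, -0.0], [-0.0, -0.0, -1.0]]
wrist_force: [-0.7, 0.6, 0.3]
finger_gap: 0.0599
```

Emit:
{"method": "arm_command", "body": {"series": [60,0,0,30,0,0,0,60,0,0,40,0,0,0,60,0,0,40,0,0,0,60,0,0,40,0,0,0]}}

```text
time_s: 21.22
tool_pos: [0.6454, -0.1971, 0.0785]
ee_rot: [[-0.04, 0.999, 0.001], [0.999, 0.04, -0.001], [-0.001, 0.001, -1.0]]
wrist_force: [0.3, -0.0, -0.5]
finger_gap: 0.0602
```

```bash
python3 -c "
from look import *
delta((.646,-.1975,.041),2.2)
m=vision.camera_model('wrist');im=vision.capture('wrist')[...,::-1].copy();cv2.imwrite('pics/w2.png',im)
hs=cv2.cvtColor(cv2.resize(im,None,fx=3,fy=3,interpolation=cv2.INTER_CUBIC),cv2.COLOR_BGR2HSV).astype(int)
p=pix(m,[.646,-.1975,.056])[0];print(p)
c,st=blob((hs[...,1]<60)&(hs[...,2]>70),p*3+1,0);print(st/3)
P=far(m,(c-1)/3,.056);print((circ(P)*1000).round(1),(circ(P,.0155)*1000).round(1))"
```

```text
t 21.23 tcp [ 645.4 -197.1   78.5] shift [-0.4  0.5 37.5] rot [0.001 0.001 0.002] gap 60.2 F [ 0.3 -0.  -0.5]
[275.73317885 248.37416565]
[ 249.          213.           58.           61.         8235.66666667]
[ 646.9 -196.5   15. ] [ 646.9 -195.9]
```

View pics/w2.png

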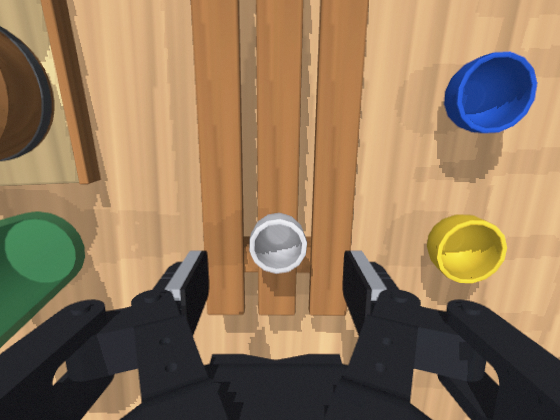

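Bowl d is centred between the fingers at pixel (278,245); it measures (646.9,-196.3), and its radius of 15 mm fits.

Emit:
{"method": "arm_command", "body": {"series": [60,1,1.5,15,0,0,0,60,1,1.5,37,0,0,0,40,1,1.5,37,0,0,0,25,1,1.5,37,0,0,0,25,1,1.5,37,0,0,0]}}

```text
time_s: 21.9
tool_pos: [0.6471, -0.1963, 0.0415]
ee_rot: [[-0.04, 0.999, 0.001], [0.999, 0.04, -0.001], [-0.001, 0.001, -1.0]]
wrist_force: [0.3, 0.4, 0.3]
finger_gap: 0.0279
```

Emit:
{"method": "arm_command", "body": {"series": [25,0,0,0,0,0,0,25,0,0,0,0,0,0,25,0,0,0,0,0,0]}}

```text
time_s: 22.28
tool_pos: [0.6465, -0.1961, 0.0409]
ee_rot: [[-0.04, 0.999, 0.0], [0.999, 0.04, -0.0], [-0.0, 0.0, -1.0]]
wrist_force: [0.2, 0.1, -1.1]
finger_gap: 0.0285
```

```bash
python3 -c "
from look import *
delta((.646,-.1975,.041),2.2)
for n in ('side','wrist'):
  im=vision.capture(n);cv2.imwrite('pics/g4%s.png'%n,im[...,::-1])
a=cv2.imread('pics/g4side.png')[190:340,240:390];b=cv2.imread('pics/g4wrist.png')
cv2.imwrite('pics/g4.png',np.hstack([cv2.resize(a,(420,420)),b])[:, :800])"
```

```text
t 22.27 tcp [ 646.5 -196.1   40.9] shift [-1.4 -0.6 -0.1] rot [0.    0.    0.002] gap 28.5 F [ 0.2  0.1 -1.1]
```

View pics/g4.png

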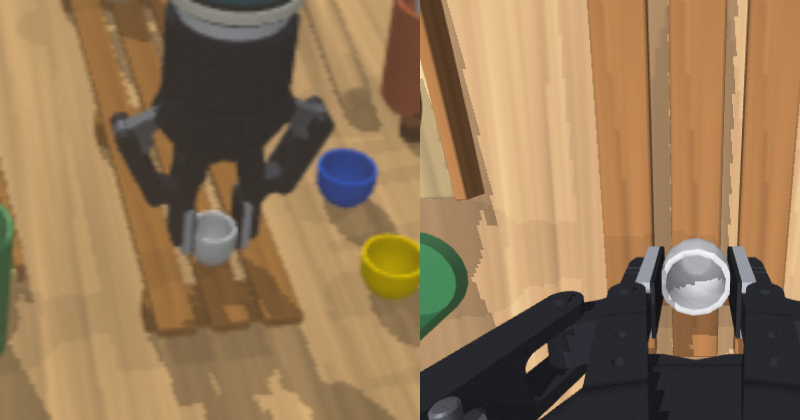

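Emit:
{"method": "arm_command", "body": {"series": [25,0,0,-10,0,0,0,25,0,0,-40,0,0,0,25,0,0,-80,0,0,0,25,0,0,-119,0,0,0,25,0,0,-119,0,0,0]}}

```text
time_s: 23.0
tool_pos: [0.6493, -0.1972, 0.1646]
ee_rot: [[-0.04, 0.999, 0.008], [0.999, 0.04, -0.003], [-0.004, 0.008, -1.0]]
wrist_force: [-0.0, 0.5, -1.2]
finger_gap: 0.0286
```

```bash
python3 -c "
from go import *
delta((.4533,.1291,.16),2.2)"
```

```text
t 23.0 tcp [ 649.3 -197.2  164.6] shift [ 333.9 -182.8    2. ] rot [0.008 0.004 0.002] gap 28.6 F [-0.   0.5 -1.2]
```

Emit:
{"method": "arm_command", "body": {"series": [25,25,-14,0,0,0,0,25,75,-41,0,0,0,0,25,127,-69,0,0,0,0,25,179,-97,0,0,0,0,25,230,-125,0,0,0,0]}}

```text
time_s: 23.62
tool_pos: [0.5106, 0.0302, 0.1592]
ee_rot: [[-0.04, 0.999, -0.001], [0.999, 0.04, 0.0], [0.0, -0.001, -1.0]]
wrist_force: [0.5, 0.0, 0.2]
finger_gap: 0.0286
```

Emit:
{"method": "arm_command", "body": {"series": [25,45,-25,0,0,0,0,25,85,-46,0,0,0,0,25,103,-55,0,0,0,0,25,103,-55,0,0,0,0,25,103,-55,0,0,0,0]}}

```text
time_s: 24.25
tool_pos: [0.4536, 0.1291, 0.1595]
ee_rot: [[-0.04, 0.999, -0.0], [0.999, 0.04, -0.0], [-0.0, -0.0, -1.0]]
wrist_force: [0.4, -0.0, -0.2]
finger_gap: 0.0286
```

```bash
python3 -c "
from look import *
delta((.4533,.1291,.0929),2.2)
m=vision.camera_model('wrist');im=vision.capture('wrist');cv2.imwrite('pics/w3.png',im[...,::-1])
print(pix(m,[[.4533,.1291,.05]]))"
```

```text
t 24.25 tcp [453.6 129.1 159.5] shift [ 0.1 -0.3 66.6] rot [-0.     0.     0.002] gap 28.6 F [ 0.4 -0.  -0.2]
[[274.57523944 205.66376895]]
```

View pics/w3.png

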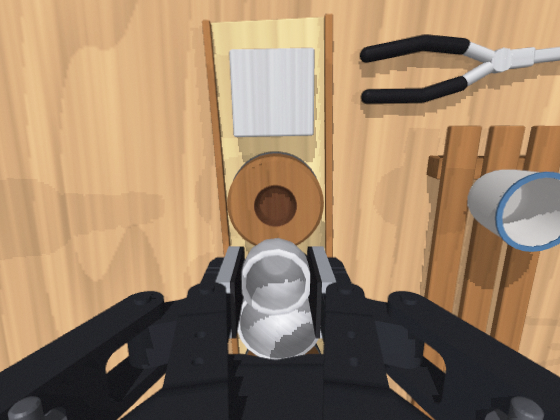

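The D hollow is at (275,205) and the target projects to (274.6,205.7), so they match. Lowering.

Emit:
{"method": "arm_command", "body": {"series": [25,0,0,25,0,0,0,25,0,0,45,0,0,0,25,0,0,55,0,0,0,25,0,0,61,0,0,0,25,0,0,64,0,0,0]}}

```text
time_s: 24.92
tool_pos: [0.4537, 0.1292, 0.0957]
ee_rot: [[-0.039, 0.999, 0.0], [0.999, 0.039, -0.0], [-0.0, 0.0, -1.0]]
wrist_force: [0.0, -0.7, -1.5]
finger_gap: 0.0284
```

Emit:
{"method": "arm_command", "body": {"series": [25,0,0,1.3,0,0,0,25,0,0,2.3,0,0,0,25,0,0,2.8,0,0,0,25,0,0,2.8,0,0,0]}}

```text
time_s: 25.42
tool_pos: [0.4534, 0.1295, 0.093]
ee_rot: [[-0.04, 0.999, 0.0], [0.999, 0.04, -0.0], [-0.0, 0.0, -1.0]]
wrist_force: [-0.4, -0.6, -0.6]
finger_gap: 0.0285
```

Emit:
{"method": "arm_command", "body": {"series": [25,0,0,15,0,0,0,25,0,0,28,0,0,0,25,0,0,36,0,0,0,25,0,0,39,0,0,0,25,0,0,39.5,0,0,0]}}

```text
time_s: 26.05
tool_pos: [0.4533, 0.1294, 0.0533]
ee_rot: [[-0.04, 0.999, -0.0], [0.999, 0.04, -0.0], [-0.0, -0.0, -1.0]]
wrist_force: [-0.8, -0.3, 0.5]
finger_gap: 0.0283
```

Emit:
{"method": "arm_command", "body": {"series": [25,0,0,0.5,0,0,0,25,0,0,1.0,0,0,0,25,0,0,1.0,0,0,0]}}

```text
time_s: 26.42
tool_pos: [0.4536, 0.1295, 0.0526]
ee_rot: [[-0.04, 0.999, 0.001], [0.999, 0.04, 0.0], [-0.0, 0.001, -1.0]]
wrist_force: [0.0, 0.4, 0.9]
finger_gap: 0.0287
```

Emit:
{"method": "arm_command", "body": {"series": [25,0,0,0.6,0,0,0,25,0,0,0.9,0,0,0]}}

```text
time_s: 26.68
tool_pos: [0.4537, 0.1295, 0.0525]
ee_rot: [[-0.04, 0.999, 0.001], [0.999, 0.04, 0.0], [-0.0, 0.001, -1.0]]
wrist_force: [-3.4, 0.0, 16.0]
finger_gap: 0.0283
```

```bash
python3 -c "
from look import *
delta((.4533,.1291,.0529),2.2)
look('p9',.453,.129)"
```

```text
t 26.68 tcp [453.7 129.5  52.5] shift [-0.4 -0.4 -0.4] rot [0.001 0.    0.002] gap 28.3 F [-3.4  0.  16. ]
```

View pics/p9.png

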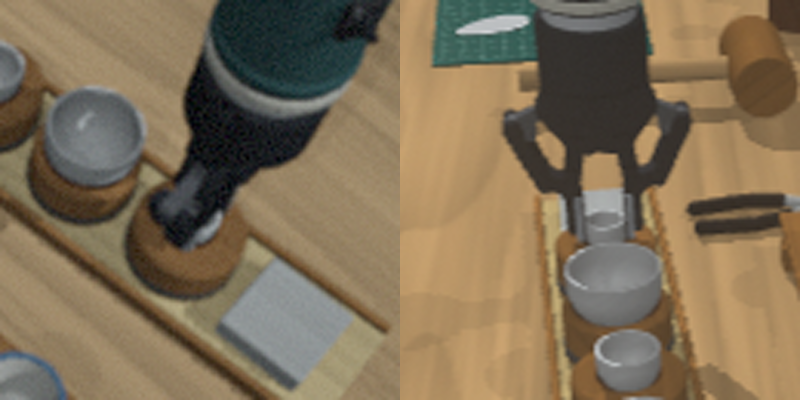

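Emit:
{"method": "arm_command", "body": {"series": [34,0,0,-0.5,0,0,0,50,0,0,-1,0,0,0,50,0,0,-2,0,0,0,50,0,0,-25,0,0,0,50,0,0,-60,0,0,0]}}

```text
time_s: 27.4
tool_pos: [0.4522, 0.1293, 0.1112]
ee_rot: [[-0.04, 0.999, -0.003], [0.999, 0.04, -0.001], [-0.0, -0.003, -1.0]]
wrist_force: [0.1, -0.6, -0.0]
finger_gap: 0.0501
```

Emit:
{"method": "arm_command", "body": {"series": [50,0,0,-60,0,0,0,50,20,0,-110,0,0,0,50,70,0,-140,0,0,0,50,120,0,-160,0,0,0,50,120,0,-160,0,0,0]}}

```text
time_s: 28.02
tool_pos: [0.4493, 0.2526, 0.2733]
ee_rot: [[-0.044, 0.999, 0.004], [0.999, 0.044, 0.002], [0.002, 0.004, -1.0]]
wrist_force: [0.8, 0.0, -0.1]
finger_gap: 0.0498
```

```bash
cat > fin.py <<'E'
from look import *
delta((.4533,.1291,.0529),2.2)
T={'a':(460.6,44.5,109-30,33),'b':(475.2,-124.7,74,27),'c':(467.9,-40.1,70,21),'d':(453.3,129.1,68,15.5)}
T['a']=(460.6,44.5,79,33)
for n in ('scene','side'):
    m=vision.camera_model(n);im=vision.capture(n)[...,::-1].copy();cv2.imwrite(f'pics/fin_{n}.png',im)
    hs=cv2.cvtColor(cv2.resize(im,None,fx=3,fy=3,interpolation=cv2.INTER_CUBIC),cv2.COLOR_BGR2HSV).astype(int)
    g=(hs[...,1]<60)&(hs[...,2]>70)
    for k,(x,y,z,r) in T.items():
        p=pix(m,[x/1e3,y/1e3,z/1e3])[0];c,st=blob(g,p*3+1,0);P=far(m,(c-1)/3,z/1e3)
        print(n,k,(st[2:4]/3).round(),'free',(circ(P)*1000).round(1),'fixed off',(circ(P,r/1e3)*1000-[x,y]).round(1))
a=cv2.imread('pics/fin_scene.png')[100:300,180:460];b=cv2.imread('pics/fin_side.png')[150:330,165:345]
cv2.imwrite('pics/fin.png',np.hstack([cv2.resize(a,(420,300),interpolation=2),cv2.resize(b,(300,300),interpolation=2)]))
E
python3 fin.py
```

```text
t 28.02 tcp [449.3 252.6 273.3] shift [-124.1   -2.3  220.1] rot [ 0.004 -0.002  0.005] gap 49.8 F [ 0.8  0.  -0.1]
scene a [34. 33.] free [459.9  45.   33.8] fixed off [-1.6  0.1]
scene b [26. 25.] free [ 474.1 -124.7   27.5] fixed off [-1.6 -0.4]
scene c [21. 21.] free [467.3 -40.1  21.4] fixed off [-1.  -0.3]
scene d [17. 18.] free [454.  129.2  16. ] fixed off [ 0.1 -0. ]
side a [34. 45.] free [451.  122.1  31. ] fixed off [-9.6 76.8]
side b [31. 27.] free [ 474.8 -129.3   27.5] fixed off [-0.4 -3.9]
side c [22. 20.] free [467.8 -44.4  21. ] fixed off [-0.1 -4.2]
side d [34. 45.] free [450.2 141.6  31.6] fixed off [-4.9 20.5]
```

View pics/fin.png

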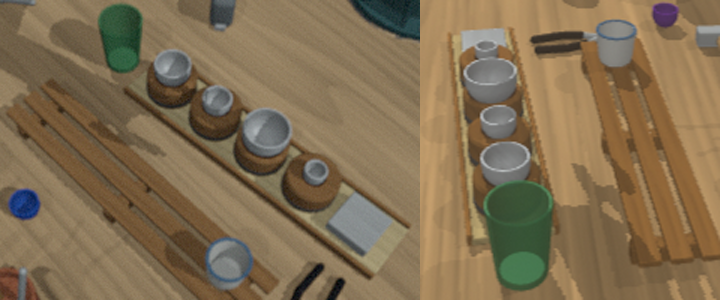

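All four bowls are seated, and the scene view puts each within 2 mm of its block axis. The side view gives y about 4 mm lower for b and c, roughly the 3 mm bias it already showed on the block hollows. In that view a and d merge into one blob, so their fits mean nothing. The cup and tumbler stand undisturbed.

```bash
python3 -c "
from cell import job
print(job.sign_off())"
```

```text
the job is handed in; nothing more can be done
None
```

All four bowls are in their own hollows: a in A, b in B, c in C and d in D. I gripped each by its straight upper wall, lowered it until the wrist felt 10–16 N at the expected floor height, and released it. The job was handed in at about 28 s of the 90 s, with the arm clear of everything.

- **Scene camera:** at the end, every bowl was within 1.6 mm of its block axis. Rim radii came out at 33.8, 27.5, 21.4 and 16.0 mm against 33, 27, 21 and 15.5 mm, so all are upright and at seated height.
- **Cup and tumbler:** neither was touched, and both look undisturbed in the final pictures.
- **Side camera disagreed:** it put b and c about 4 mm lower in y. It had read the empty hollows A and D about 3 mm low before any bowl was placed, so I took most of it as camera bias. Its fits for a and d were invalid because the two bowls merged into one blob with the steel block; I checked those two in the scene view only.

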